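# Screw the lid back on the pick jar

## Task

Close the open jar in the caddy with its red screw lid: lower the lid level onto the mouth, turn it back (anticlockwise from above) as far as it needs until its lugs find the thread starts and it drops right down, then tighten it clockwise until it stops. Leave the jar standing in its well and do not disturb the other two jars or the shaker.

Things in the scene. Friction and masses are not known exactly. Their poses are not given: they have to be found in the camera images.
- lid_center (a point): Loose red ribbed plastic screw lid, 58 mm across, 22 mm high, about 40 g, lying right way up (open side down) on the counter to the left or right of the caddy. The point is on its axis half-way up, 11 mm above its lower edge; z up. Inside, the skirt is 52 mm across and 19 mm deep. Four lugs stand inward at the skirt's foot, on the lid's own +x, +y, -x and -y axes.
- lid_lug (a point): The lug on the lid's +x side: inner end 21 mm from the axis, 6 mm wide, 3.5 mm high from the lid's lower edge up. The point is at its middle; the other three are alike, a quarter turn apart.
- jar_rim (a point): Centre of the rim of the one open jar, white, with a red band and sandwich picks inside below the rim. z up, x and y square to the jar's sides. The neck is 39 mm across with a tapered lip, 30 mm high over the jar's square shoulders. The lid's centre is 8 mm below this point when the lid is right down (top plate on the rim), tight or not.
- thread_start (a point): Where a lug stands when turned right back into one of the four gaps of the neck's threads (one every quarter turn), in which the lugs drop: 68 degrees anticlockwise (from above) from the jar's +x axis, 17 mm below the rim. An upright rib closes each gap's anticlockwise side, so a lug turned back stops there. With the lid turned 54 to 68 degrees anticlockwise of the tight position the lugs are in the gaps.
- thread_end (a point): Where a lug stands when the lid is tight, on the jar's +x axis, 17 mm below the rim: so tight means the lid's axes lie along the jar's, in any of four quarter turns. The lug has gone 54 to 68 degrees clockwise under a slanted thread (its underside falls 2.4 mm) and meets an upright stop rib.
- open_jar: The open jar: square, 70 mm wide, 126 mm high to the rim; origin at the centre of its foot. It stands loose (0.3 kg) in its close square well and can turn or shift there by about 1.5 mm at most. Threads on the neck are 48 mm across, top side 10 mm below the rim at the start: between the gaps and the stops a lid set on from above rides 7 to 11 mm too high and is stopped by the ribs if turned clockwise.
- caddy: Stainless steel condiment caddy, fixed to the counter, 77 x 307 mm and 56 mm high, with three square wells in a row along its own y, 115 mm apart, floor 2 mm thick; origin under its centre. The open jar may be in any of the three wells.
- green_jar: Closed jar like the open one, green band and green lid already on (lid top 129 mm above its foot); origin at the centre of its foot. Not to be disturbed.
- yellow_jar: Closed jar with yellow band and yellow lid already on, like the green one. Not to be disturbed.
- shaker: Loose stainless steel shaker, 71 mm across, 98 mm high, with a wire handle to its own +y side (reaching 59 mm from the axis); stands on the other side of the caddy from the lid. Origin at the centre of its foot. Not to be disturbed.
Things that resemble listed ones, but are neither listed nor needed, are in the scene too. What is meant by the part that bears lid_center is not black, blue or yellow, and is the larger of those in its own colour.

How it is judged (in metres and radians):
On the way, in this order (a step that is already met when the one before it is completed fails the run):
1. the lid is set level on the mouth of the open jar, around the neck but not yet down (z of lid_center in the frame of jar_rim between -0.0035 and 0.009 m and horizontal distance between lid_center and jar_rim below 0.004 m and angle between lid_center's own z axis and vertical below 0.12 rad), for 0.1 s.
2. turned back to the thread starts, the lid has dropped down level with its lugs in the gaps (z of lid_center in the frame of jar_rim between -0.0105 and -0.0052 m and horizontal distance between lid_center and jar_rim below 0.004 m and angle between lid_center's own z axis and vertical below 0.1 rad and (angle between the x axis of lid_center and the x axis of jar_rim, either way round between 0.87 and 1.29 rad or angle between the x axis of lid_center and the x axis of jar_rim, either way round between 0.28 and 0.7 rad)), for 0.1 s.
At the end, for the whole second after the job is handed in: The lid is fully down and level on the open jar (its centre 8 mm below the rim, within 1.8 mm; within 3 mm of the jar's axis; within 4 degrees of level) and tightened to within 10 degrees of the stops; the jar stands upright in its own well, within 10 mm of where it was, at rest (z of lid_center in the frame of jar_rim between -0.01 and -0.0062 m and horizontal distance between lid_center and jar_rim below 0.003 m and angle between lid_center's own z axis and vertical below 0.07 rad and (angle between the x axis of lid_center and the x axis of jar_rim, either way round below 0.175 rad or angle between the x axis of lid_center and the x axis of jar_rim, either way round above 1.396 rad) and linear speed of open_jar below 0.02 m/s and distance of open_jar from where it was at the start of the episode below 0.01 m and angle between open_jar's own z axis and vertical below 0.05 rad); the robot touches nothing.
It fails at once if one of the two closed jars is pulled up or shoved by more than 15 mm (distance of any of green_jar, yellow_jar from where it was at the start of the episode above 0.015 m).
It fails at once if the shaker is knocked away by more than 30 mm or knocked over (distance of shaker from where it was at the start of the episode above 0.03 m or angle between shaker's own z axis and vertical above 0.5 rad).
It also fails if it takes over 48 s, if anything falls off the work surface, if the arm or the gripper's body presses on something with over 40 N, if the wrist force passes 120 N, or if a joint passes its speed limit or range.

## Robot

A 7-joint arm with a two-finger parallel gripper is mounted at the origin on the work surface. World frame = base frame: x ahead of the robot, y to its left, z up, the work surface at z = 0. Lengths are in m, angles in degrees, forces in N, time in s.
With the tool pointing down it reaches from about 0.4 to 0.85 m from the base axis. Payload 4.5 kg.
Tool frame: the origin (TCP) lies midway between the tips of the shut fingers; the grasp point (between the pads) lies 19 mm behind it (env.pinch_z is the distance from the TCP to the grasp point, in m); z points along the fingers, x is the direction in which the jaws open and shut, and the axes are right-handed (so a half turn about z gives the same grasp; the last joint's range is limited). The gripper opens to 85 mm and grips with 20 to 120 N. Pads are 22 mm wide; open, the fingers measure 114 mm over their backs; the gripper's body (76 mm by 85 mm) begins 54 mm behind the grasp point. The pads swing forward as they close: fully open they stand 13 mm farther back than shut.
Start: joints at [78.541, 39.483, -11.15, 89.685, 9.013, 51.709, -12.324], TCP at [0.145, -0.608, 0.231] pointing down, gripper open.
Joint ranges: [-172.22, 172.22], [-26.19, 119.32], [-84.43, 86.54], [7.71, 146.69], [-57.33, 237.33], [2.42, 119.75], [-152.13, 152.13]. Speed limits (degrees/s): [147.25, 147.25, 180, 180, 180, 180, 180].

## Interface

Orientations are given as a 3x3 rotation matrix whose columns are the frame's x, y, z axes.
In Python, from bench import readout, eyes, order, nets, env gives the robot as it stands.
- The arm moves only by the shell command python3 -m crank 'ROWS' [FORCE]. ROWS is JSON, a list that holds one entry, the list of rows, each a list of 5 numbers: the closure, from -1 (fully open) to 1 (shut), then the shift along the tool's x, y, z in cm, then the turn about the tool's z in degrees. In form: [[[gripper, tx, ty, tz, twist], ...]]. A call has exactly 5 rows; each row is the pose to reach, as a shift and turn from the pose measured when the call began, along the tool's axes at that moment; what a row does not reach only later rows make up. A row lasts 1/12 s, in which the tool goes at most 41.7 mm and 7.16 degrees, less where a joint would pass 70% of its speed; a pose out of reach is approached as far as the arm can. A call with a gripper value outside its range is refused whole. The fingers move at their own pace and stop on an object; FORCE is the grip in N (left out, the last holds). Time passes only in rows, so rows that repeat a pose let the fingers close, or fill a call up. It gives the time, the measured TCP pose, the force and the opening at its end, in the units of the state.
- readout.get_state(): the state, without advancing time (a new reading comes with each control period).
- eyes.capture(name): name is "scene" or "top" or "wrist"; returns the picture (480x640x3 uint8, red, green, blue); there is no depth.
- eyes.camera_params(name): a dict with "K" (3x3 intrinsics, pixels), "k1" (the pictures are not rectified: a ray, as slopes to the right and down, at radius r is drawn at 1 + k1 r^2 times it, then the intrinsics apply), "R" (3x3) and "t" (3): a world point X has camera coordinates R X + t; the wrist camera has in their place "tool_from_camera" (4x4, takes a point from camera to tool coordinates, whose origin is the TCP and whose axes are the tool frame's). Camera axes: x right, y down, z forward; pixel columns grow to the right and rows downward; lengths in m; the calibration is good to about 2 mm. A picture is of the moment at which its call begins: read the wrist's pose just before it. camera_params takes no time and is no camera call.
- order.close_job(): hands the job in, once; it reports no verdict.
Trained networks look in the newest picture that a camera, given by its name, has taken for a name from the list of things; names that differ only in an ending like _2 or _b are one class to them, and where a whole thing is asked for, a point or a joint stands for the part that bears it (a point fixed in the world has none). Each returns a list of dicts, best first, with "score" (0 to 1); they miss things now and then, are a little off and sometimes report something else, mostly with a low value. They report only what shows in the picture. A call takes as long as a camera call. They do not tell look-alikes from the thing itself.
- nets.masks_of(camera, name): "region" (480x640 bool, what is visible of it) and "rect" ([left, top, width, height] in pixels, round what is visible of it).
- nets.tip_of(camera, name): "location" ([row, column] in pixels: a listed point, or the origin of a listed thing).
The state is a dict: "t": time; "qpos": joint angles; "qvel": joint speeds; "effort": joint torques, N m; "ee_pos": TCP position; "tool_rot": TCP orientation; "force": force on the tool from outside, world axes, zero at the start; "torque": the same for the moment, N m; "gripper_width": opening from 0.0 (shut) to 1.0 (fully open).
Only numpy, scipy, OpenCV 4.12 (cv2) and the standard library are available. Lean on these libraries where they do the work, as an engineer would, in place of code of your own. Each camera call takes 0.05 s, during which the arm holds its last target.

## Working session

There is one attempt and no reset: what is moved stays moved. The work goes in short steps, Python scripts to look and compute and a shell command to move; the robot and the scene stay as the last step left them, time stands still between calls to the robot, and variables do not carry over. Pictures are saved under pics/ and viewed, and the job is handed in when it is done.

```bash
ls; mkdir -p pics; cat > h.py <<'E'
import numpy as np, cv2
from bench import readout, eyes, order, nets, env
def snap(n,f):
    im=eyes.capture(n); cv2.imwrite('pics/'+f+'.png',im[:,:,::-1]); return im
def ray(n,uv,st=None):
    p=eyes.camera_params(n);K=np.array(p['K']);k1=p['k1']
    d=(np.array(uv,float)-K[:2,2])/np.array([K[0,0],K[1,1]])
    r=np.linalg.norm(d);s=r
    for _ in range(30): s=r/(1+k1*s*s)
    d=d*(s/r if r>0 else 1); v=np.array([d[0],d[1],1.])
    if n=='wrist':
        T=np.array(p['tool_from_camera']);st=st or readout.get_state()
        R=np.array(st['tool_rot']);return np.array(st['ee_pos'])+R@T[:3,3],R@T[:3,:3]@v
    R=np.array(p['R']);t=np.array(p['t']);return -R.T@t,R.T@v
def onz(n,uv,z,st=None):
    o,v=ray(n,uv,st);return o+v*(z-o[2])/v[2]
def proj(n,X,st=None):
    p=eyes.camera_params(n);K=np.array(p['K']);k1=p['k1'];X=np.array(X,float)
    if n=='wrist':
        T=np.array(p['tool_from_camera']);st=st or readout.get_state()
        R=np.array(st['tool_rot']);x=T[:3,:3].T@(R.T@(X-np.array(st['ee_pos']))-T[:3,3])
    else: x=np.array(p['R'])@X+np.array(p['t'])
    d=x[:2]/x[2];d=d*(1+k1*(d@d));return d*[K[0,0],K[1,1]]+K[:2,2]
E
python3 - <<'E'
from h import *
print(readout.get_state(), env.pinch_z)
for n in ['scene','top','wrist']:
    snap(n,n+'0')
    p=eyes.camera_params(n);print(n,{k:np.round(v,3).tolist() for k,v in p.items()})
E
```

```text
pics
{'t': 0.0, 'qpos': array([ 78.54098771,  39.53581493, -11.14549165,  89.74668425,
         9.01218522,  51.70906744, -12.32454705]), 'qvel': array([-0.02502772,  0.01768054,  0.04415408,  0.06019144, -0.01199678,
        0.04394644, -0.00524426]), 'effort': array([ 6.06626872e-04, -5.39602339e+01, -1.26687527e+00, -1.58541495e+01,
        8.98948638e-03,  9.32205934e-03,  6.25328440e-06]), 'ee_pos': array([ 0.14459887, -0.60735465,  0.23044725]), 'tool_rot': array([[ 2.31758864e-01, -9.72773105e-01, -5.60951408e-04],
       [-9.72771392e-01, -2.31759511e-01,  1.82997846e-03],
       [-1.91015965e-03,  1.21563754e-04, -9.99998168e-01]]), 'force': array([-0.10651245,  0.07739218,  0.74155912]), 'torque': array([ 0.01917351, -0.01710938,  0.01901806]), 'gripper_width': 1.0004477427905567} 0.0187
scene {'K': [[509.389, 0.0, 324.509], [0.0, 509.389, 239.738], [0.0, 0.0, 1.0]], 'k1': -0.044, 'R': [[-0.887, 0.461, 0.012], [0.369, 0.726, -0.58], [-0.276, -0.51, -0.815]], 't': [0.42, -0.098, 1.343]}
top {'K': [[457.493, 0.0, 325.15], [0.0, 457.493, 239.86], [0.0, 0.0, 1.0]], 'k1': -0.082, 'R': [[-0.026, -1.0, -0.003], [-0.989, 0.026, -0.144], [0.144, -0.0, -0.99]], 't': [-0.005, 0.471, 0.907]}
wrist {'K': [[374.523, 0.0, 321.297], [0.0, 374.523, 238.155], [0.0, 0.0, 1.0]], 'k1': -0.05, 'tool_from_camera': [[1.0, -0.001, 0.001, 0.001], [0.001, 0.966, 0.257, -0.066], [-0.001, -0.257, 0.966, -0.143], [0.0, 0.0, 0.0, 1.0]]}
```

View pics/scene0.png

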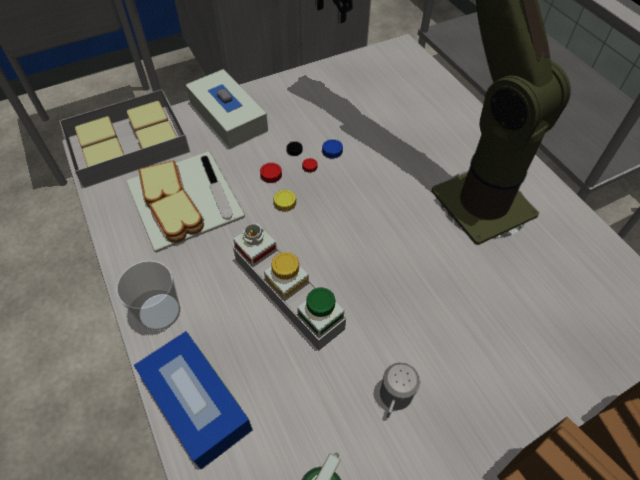

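View pics/top0.png

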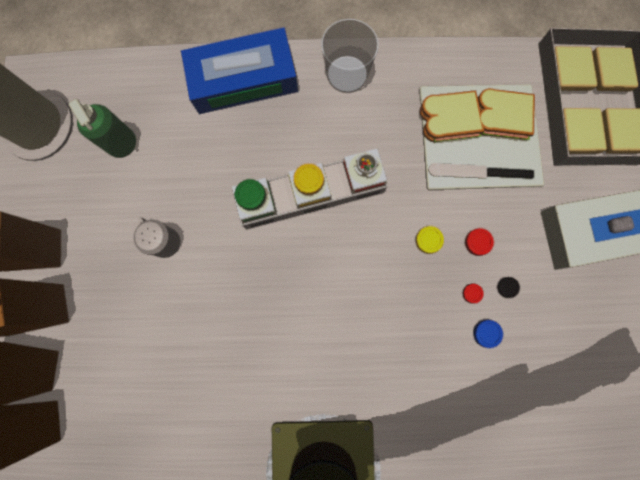

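View pics/wrist0.png

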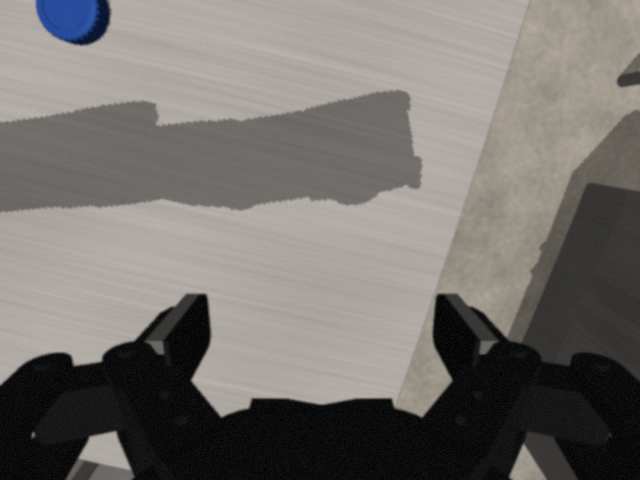

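Larger red lid at top pixel (480,241), with a small red look‑alike at (473,293). The open jar is in the right-hand end well at (366,165). Now to measure.

```bash
python3 - <<'E'
from h import *
def tri(a,b):
    # least squares of rays
    A=np.zeros((3,3));c=np.zeros(3)
    for o,v in (a,b):
        v=v/np.linalg.norm(v);P=np.eye(3)-np.outer(v,v);A+=P;c+=P@o
    return np.linalg.solve(A,c)
for n in ['lid_center','jar_rim','open_jar','caddy','yellow_jar','green_jar','shaker','thread_end','thread_start']:
    L={}
    for c in ['top','scene']:
        r=nets.tip_of(c,n)
        L[c]=r
        print(n,c,[(round(x['score'],2),np.round(x['location'],1).tolist()) for x in r[:5]])
    z={'lid_center':.011,'jar_rim':.128,'open_jar':.002,'caddy':0,'yellow_jar':.002,'green_jar':.002,'shaker':0}.get(n,.111)
    for c in L:
        for x in L[c][:4]: print('   ',c,np.round(onz(c,x['location'][::-1],z),4))
    if L['top'] and L['scene']: print('  tri',tri(ray('top',L['top'][0]['location'][::-1]),ray('scene',L['scene'][0]['location'][::-1])))
print(readout.get_state()['t'])
E
```

```text
lid_center top [(0.85, [294.9, 471.3]), (0.83, [241.9, 477.2]), (0.78, [287.4, 506.4]), (0.76, [333.0, 485.3]), (0.73, [239.1, 430.3])]
lid_center scene [(0.89, [173.0, 269.6]), (0.75, [149.3, 329.4]), (0.74, [168.1, 305.6]), (0.6, [148.3, 293.6]), (0.56, [202.0, 281.1])]
    top [ 0.3496 -0.3196  0.011 ]
    top [ 0.461  -0.3401  0.011 ]
    top [ 0.3627 -0.3959  0.011 ]
    top [ 0.27   -0.3441  0.011 ]
    scene [ 0.464  -0.3422  0.011 ]
    scene [ 0.2769 -0.3492  0.011 ]
    scene [ 0.3688 -0.3144  0.011 ]
    scene [ 0.3653 -0.3982  0.011 ]
  tri [ 0.39749234 -0.37243156 -0.06239027]
jar_rim top [(0.76, [160.6, 368.0])]
jar_rim scene [(0.76, [229.4, 254.6])]
    top [ 0.6072 -0.1027  0.128 ]
    scene [ 0.5979 -0.0991  0.128 ]
  tri [ 0.60190824 -0.09932245  0.13280347]
open_jar top [(0.81, [182.6, 364.4]), (0.65, [160.6, 353.5])]
open_jar scene [(0.98, [263.4, 256.5]), (0.62, [393.5, 396.3])]
    top [ 0.5987 -0.1057  0.002 ]
    top [ 0.649  -0.0839  0.002 ]
    scene [ 0.6082 -0.0952  0.002 ]
    scene [0.4777 0.3281 0.002 ]
  tri [ 0.60455832 -0.10786094 -0.01828831]
caddy 
[... 599 characters left out ...]
4772]
shaker top [(0.74, [245.2, 161.9])]
shaker scene [(0.68, [396.8, 397.8])]
    top [0.4734 0.3349 0.    ]
    scene [0.4781 0.3349 0.    ]
  tri [ 0.47538472  0.33513509 -0.00392994]
thread_end top [(0.59, [154.8, 365.0])]
thread_end scene [(0.67, [240.4, 239.4])]
    top [ 0.6247 -0.0991  0.111 ]
    scene [ 0.6363 -0.0987  0.111 ]
  tri [ 0.6317827  -0.10275771  0.10057942]
thread_start top [(0.9, [162.8, 358.6]), (0.72, [205.8, 258.6]), (0.65, [181.6, 360.2])]
thread_start scene [(0.89, [243.2, 253.7])]
    top [ 0.6088 -0.086   0.111 ]
    top [0.5287 0.1085 0.111 ]
    top [ 0.571  -0.0877  0.111 ]
    scene [ 0.611  -0.0774  0.111 ]
  tri [ 0.6104641  -0.08570383  0.10105981]
1.05
```

```bash
python3 - <<'E'
import cv2
a=cv2.imread('pics/top0.png')[140:320,350:530];cv2.imwrite('pics/topz.png',cv2.resize(a,None,fx=3.3,fy=3.3,interpolation=cv2.INTER_CUBIC))
E
```

```text
(no output)
```

View pics/topz.png

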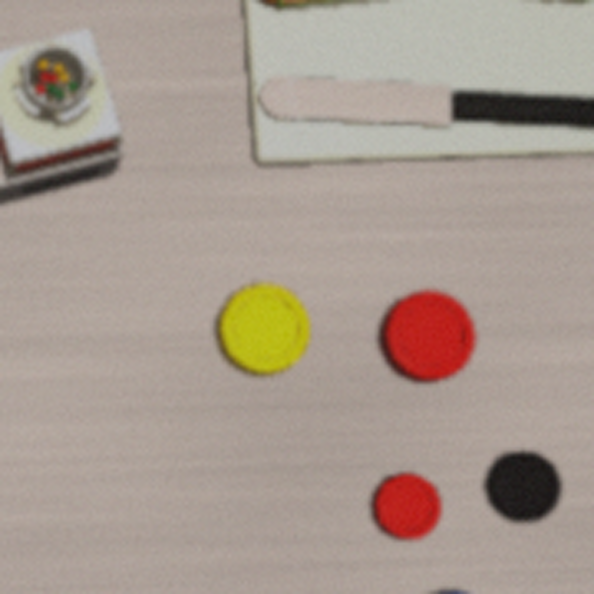

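```bash
python3 -m crank '[[[-1,-3.7,-7.4,1,0],[-1,-7.4,-14.8,2,0],[-1,-11.1,-22.2,3,0],[-1,-14.8,-29.6,4,0],[-1,-18.5,-37,5,0]]]' 60; cat >> h.py <<'E'
def rem(X,yaw=None):
    s=readout.get_state();R=np.array(s['tool_rot']);d=R.T@(np.array(X)-s['ee_pos'])
    print('t',round(s['t'],2),'tcp',np.round(s['ee_pos'],4),'F',np.round(s['force'],1),'T',np.round(s['torque'],2),'w',round(s['gripper_width'],3),'q7',round(s['qpos'][6],1),'xyaw',round(np.degrees(np.arctan2(R[1,0],R[0,0])),1),'tilt',np.round(R[:2,2],4))
    print('rem cm',np.round(d*100,2))
E
python3 -c "
from h import *
rem([.462,-.341,.12])"
```

```text
t: 1.47
ee_pos: [0.3046, -0.4739, 0.2063]
tool_rot: [[0.231, -0.973, 0.0], [-0.973, -0.231, -0.0], [0.001, -0.0, -1.0]]
force: [1.3, -1.2, 0.2]
gripper_width: 1.001
t 1.47 tcp [ 0.3046 -0.4739  0.2063] F [ 1.3 -1.2  0.2] T [-0.06 -0.06  0.01] w 1.001 q7 -32.4 xyaw -76.6 tilt [ 0.0005 -0.0004]
rem cm [ -9.3  -18.38   8.63]
```

```bash
python3 -m crank '[[[-1,-9.3,-18.4,4,0],[-1,-9.3,-18.4,6,0],[-1,-9.3,-18.4,8.6,0],[-1,-9.3,-18.4,8.6,0],[-1,-9.3,-18.4,8.6,0]]]' >/dev/null; python3 -m crank '[[[-1,0,0,0,0],[-1,0,0,0,0],[-1,0,0,0,0],[-1,0,0,0,0],[-1,0,0,0,0]]]' >/dev/null; python3 -c "
from h import *
rem([.462,-.341,.12])
snap('wrist','w1')
print(proj('wrist',[.462,-.341,.022]))"
```

```text
t 2.3 tcp [ 0.4501 -0.3523  0.1289] F [-0.  -0.1  0.3] T [ 0.07 -0.04  0.02] w 1.0 q7 -51.1 xyaw -76.8 tilt [ 0.0014 -0.0027]
rem cm [-0.83 -1.42  0.88]
[307.64315298 217.11162884]
```

View pics/w1.png

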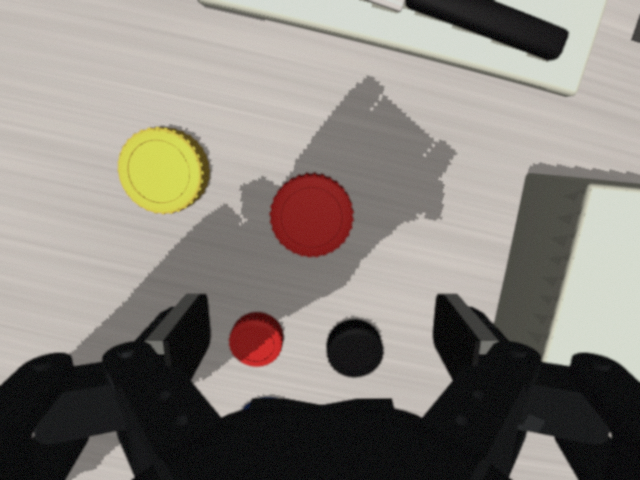

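Red lid at wrist pixel ≈(312,215), within a few pixels of the prediction. Refining the estimate.

```bash
python3 -c "
from h import *
im=cv2.imread('pics/w1.png').astype(int)
m=((im[:,:,2]>2*im[:,:,1]+25)&(im[:,:,2]>2*im[:,:,0]+25)).astype(np.uint8)
n,l,s,c=cv2.connectedComponentsWithStats(m)
for i in range(1,n):
  if s[i,4]>500:
    cs,_=cv2.findContours((l==i).astype(np.uint8),0,2);e,r=cv2.minEnclosingCircle(max(cs,key=len));print(s[i],c[i],e,r)
    for z in (.011,.022):print(onz('wrist',c[i],z),onz('wrist',np.array(e)+[r,0],z)-onz('wrist',np.array(e)-[r,0],z))
rem([.461,-.3405,.04])
"
```

```text
[ 270  174   83   82 5219] [311.23280322 214.8938494 ] (311.2445373535156, 214.86094665527344) 41.286598205566406
[ 0.46185667 -0.34329096  0.011     ] [ 0.01328355 -0.05717247  0.        ]
[ 0.46405471 -0.34304346  0.022     ] [ 0.01272454 -0.0547665   0.        ]
[ 230  313   52   53 2166] [256.00277008 339.43305633] (255.88095092773438, 339.3214416503906) 26.728878021240234
[ 0.3555233  -0.32303663  0.011     ] [ 0.00965039 -0.04077632  0.        ]
[ 0.36219613 -0.32364149  0.022     ] [ 0.00924428 -0.03906034  0.        ]
t 2.35 tcp [ 0.4502 -0.3521  0.1289] F [-1.  -0.2  0.3] T [-0.02  0.01 -0.01] w 1.001 q7 -51.1 xyaw -76.8 tilt [ 0.0016 -0.0025]
rem cm [-0.91 -1.3   8.89]
```

```bash
python3 -m crank '[[[-1,-0.6,-1.45,2,0],[-1,-0.6,-1.45,5,0],[-1,-0.6,-1.45,7.6,0],[-1,-0.6,-1.45,7.6,0],[-1,-0.6,-1.45,7.6,0]]]' >/dev/null; python3 -c "
from h import *
rem([.463,-.343,.01])
im=snap('wrist','w2').astype(int)
m=((im[:,:,0]>2*im[:,:,1]+25)&(im[:,:,0]>2*im[:,:,2]+25)).astype(np.uint8)
n,l,s,c=cv2.connectedComponentsWithStats(m)
for i in range(1,n):
  if s[i,4]>500:
    cs,_=cv2.findContours((l==i).astype(np.uint8),0,2);e,r=cv2.minEnclosingCircle(max(cs,key=len));print(s[i],c[i],e,r)
    for z in (.011,.022):print(onz('wrist',c[i],z),onz('wrist',np.array(e)+[r,0],z)-onz('wrist',np.array(e)-[r,0],z))
"
```

```text
t 2.77 tcp [ 0.4618 -0.3435  0.0525] F [-0.3 -0.2  0.6] T [-0.04  0.03  0.02] w 0.998 q7 -53.3 xyaw -76.9 tilt [-0.0006 -0.0017]
rem cm [-0.03 -0.14  4.25]
[ 263  212  114  114 9980] [319.68116232 269.13997996] (319.63824462890625, 269.16021728515625) 57.544517517089844
[ 0.4621455  -0.34436802  0.011     ] [ 0.013595   -0.05906091  0.        ]
[ 0.46595685 -0.34348536  0.022     ] [ 0.01279171 -0.05557117  0.        ]
[216 389  55  28 765] [238.68496732 400.71111111] (243.0, 403.5) 27.771488189697266
[ 0.37142419 -0.31636445  0.011     ] [ 0.00768551 -0.03200559  0.        ]
[ 0.380596   -0.31713644  0.022     ] [ 0.00723139 -0.03011447  0.        ]
```

View pics/w2.png

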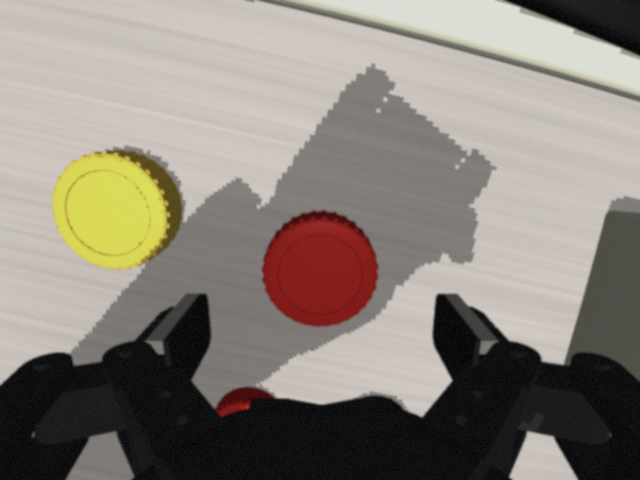

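```bash
python3 -m crank '[[[-1,-0.03,-0.25,2,0],[-1,-0.03,-0.25,4,0],[-1,-0.03,-0.25,5.4,0],[-1,-0.03,-0.25,5.4,0],[-1,-0.03,-0.25,5.4,0]]]' |grep -v rot; python3 -m crank '[[[0,0,0,0,0],[1,0,0,0,0],[1,0,0,0,0],[1,0,0,0,0],[1,0,0,0,0]]]' 60| grep -v rot; python3 -c "
from h import *
rem([.463,-.343,.01]);snap('wrist','w3')"
```

```text
t: 3.23
ee_pos: [0.4652, -0.3438, 0.0003]
force: [0.0, 0.2, 1.2]
gripper_width: 0.998
t: 3.65
ee_pos: [0.4659, -0.3444, 0.0023]
force: [-1.2, 1.2, 9.2]
gripper_width: 0.662
t 3.65 tcp [ 0.4659 -0.3444  0.0023] F [-1.2  1.2  9.2] T [0.17 0.25 0.1 ] w 0.662 q7 -54.0 xyaw -76.9 tilt [ 0.0036 -0.005 ]
rem cm [-0.2   0.25 -0.77]
```

View pics/w3.png

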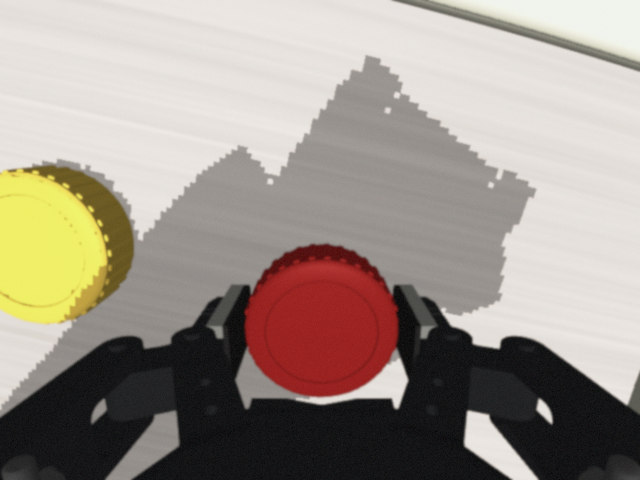

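Lid gripped (opening 56 mm). Lifting, then going to a viewing spot in front of the jar.

```bash
python3 -m crank '[[[1,0,0,-1,0],[1,0,0,-4,0],[1,0,0,-8,0],[1,0,0,-12,0],[1,0,0,-16,0]]]' 60| grep -v rot; python3 -c "
from h import *
rem([.49,-.125,.23])"
```

```text
t: 4.12
ee_pos: [0.465, -0.3435, 0.1651]
force: [0.2, -1.3, -0.4]
gripper_width: 0.661
t 4.12 tcp [ 0.465  -0.3435  0.1651] F [ 0.2 -1.3 -0.4] T [-0.05 -0.02 -0.02] w 0.661 q7 -52.0 xyaw -76.9 tilt [ 0.004  -0.0052]
rem cm [-20.68  -7.4   -6.6 ]
```

```bash
python3 -m crank '[[[1,-4,-1.4,-3,0],[1,-8,-2.8,-6,0],[1,-12,-4.3,-6.6,0],[1,-16,-5.8,-6.6,0],[1,-20.7,-7.4,-6.6,0]]]' | grep -v rot;python3 -m crank '[[[1,-1,-0.3,0,0],[1,-1,-0.3,0,0],[1,-1,-0.3,0,0],[1,-1,-0.3,0,0],[1,-1,-0.3,0,0]]]' | grep -v rot; python3 -c "
from h import *
rem([.60,-.1,.2]);snap('wrist','w4');print(proj('wrist',[.6,-.1,.128]))
s=readout.get_state()
for n in ['jar_rim','thread_end','thread_start','yellow_jar','open_jar']:
  for x in nets.tip_of('wrist',n)[:2]: print(n,round(x['score'],2),x['location'],onz('wrist',x['location'][::-1],dict(jar_rim=.128,yellow_jar=.002,open_jar=.002).get(n,.111),s))
snap('wrist','w4b')
"
```

```text
t: 4.53
ee_pos: [0.4875, -0.1536, 0.2319]
force: [0.6, 0.6, -1.1]
gripper_width: 0.66
t: 4.95
ee_pos: [0.4876, -0.1453, 0.2319]
force: [-0.7, 0.4, -0.4]
gripper_width: 0.66
t 4.95 tcp [ 0.4876 -0.1453  0.2319] F [-0.7  0.4 -0.4] T [ 0.   -0.05  0.03] w 0.66 q7 -70.9 xyaw -77.2 tilt [ 0.0084 -0.0075]
rem cm [ -1.96 -11.94   3.25]
[286.77695676  49.60662072]
jar_rim 0.82 [42.6, 288.2] [ 0.60410584 -0.10003229  0.128     ]
thread_end 0.85 [8.8, 290.2] [ 0.62792334 -0.09505259  0.111     ]
thread_start 0.88 [37.2, 253.4] [ 0.60609512 -0.0752243   0.111     ]
yellow_jar 0.91 [77.2, 177.4] [0.5796522  0.01094849 0.002     ]
yellow_jar 0.43 [285.1, 370.7] [ 0.41794585 -0.21826336  0.002     ]
open_jar 0.67 [75.4, 301.9] [ 0.60615232 -0.10293573  0.002     ]
```

View pics/w4.png

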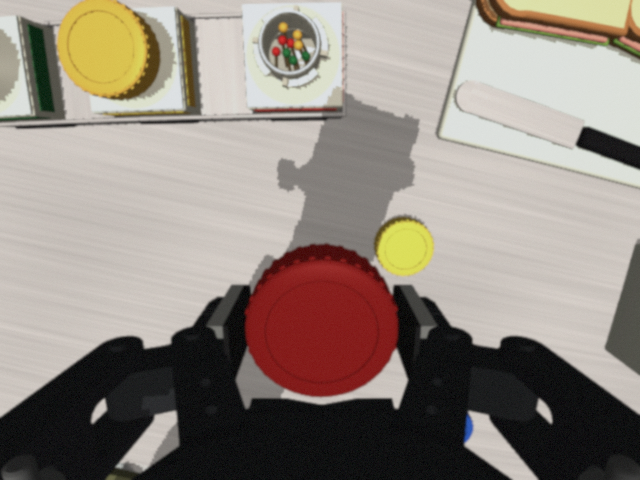

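Open jar rim at about (289,43) px → (0.604,-0.100), with its axis yaw ≈12.5°, which agrees with the caddy line. Moving closer for a finer fix.

```bash
python3 -m crank '[[[1,-0.5,-2,0,0],[1,-1.2,-4,0,0],[1,-1.6,-6.0,0,0],[1,-1.6,-6.0,0,0],[1,-1.6,-6.0,0,0]]]' | grep -v rot; python3 -c "
from h import *
rem([.604,-.1,.2]);snap('wrist','w5')
s=readout.get_state()
for n in ['jar_rim','thread_end','thread_start','yellow_jar','open_jar']:
  for x in nets.tip_of('wrist',n)[:2]: print(n,round(x['score'],2),x['location'],onz('wrist',x['location'][::-1],dict(jar_rim=.128,yellow_jar=.002,open_jar=.002).get(n,.111),s))
im=cv2.imread('pics/w5.png')
cv2.imwrite('pics/w5z.png',cv2.resize(im[0:260,150:460],None,fx=2.2,fy=2.2,interpolation=cv2.INTER_CUBIC))
"
```

```text
t: 5.72
ee_pos: [0.5436, -0.1138, 0.2317]
force: [-0.2, -0.7, 0.5]
gripper_width: 0.663
t 5.72 tcp [ 0.5436 -0.1138  0.2317] F [-0.2 -0.7  0.5] T [-0.    0.05 -0.  ] w 0.663 q7 -74.4 xyaw -76.9 tilt [ 0.0085 -0.006 ]
rem cm [-0.   -6.18  3.21]
jar_rim 0.62 [144.3, 319.6] [ 0.6037552  -0.10126613  0.128     ]
thread_end 0.77 [110.6, 317.9] [ 0.62500865 -0.09531862  0.111     ]
thread_start 0.64 [134.3, 285.0] [ 0.60488233 -0.07686272  0.111     ]
yellow_jar 0.89 [145.1, 200.5] [0.57668673 0.01078308 0.002     ]
open_jar 0.84 [141.9, 322.3] [ 0.60566101 -0.10411537  0.002     ]
```

View pics/w5z.png

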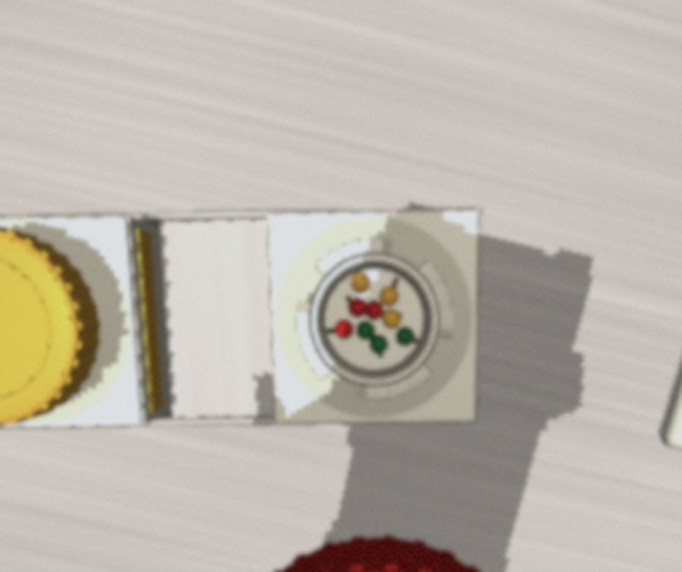

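```bash
python3 -c "
from h import *
s=readout.get_state()
for uv in [(320.5,145.2)]: print(onz('wrist',uv,.128,s))
for a,b in [((311,319.5),(439,319.5)),((318,319.5),(432,319.5)),((375,254),(375,385))]:
  f=lambda p:onz('wrist',(150+p[0]/2.2,p[1]/2.2),.128,s)
  print(np.linalg.norm(f(a)-f(b)),(f(a)+f(b))/2)
im=cv2.imread('pics/w5.png');cv2.imwrite('pics/w5l.png',cv2.resize(im[220:420,200:440],None,fx=3.2,fy=3.2,interpolation=cv2.INTER_CUBIC))
"
```

```text
[ 0.60317132 -0.10263153  0.128     ]
0.0374867348483894 [ 0.60316828 -0.10261524  0.128     ]
0.033384631173476266 [ 0.6031641  -0.10261349  0.128     ]
0.037475256079250396 [ 0.60284563 -0.1026754   0.128     ]
```

View pics/w5l.png

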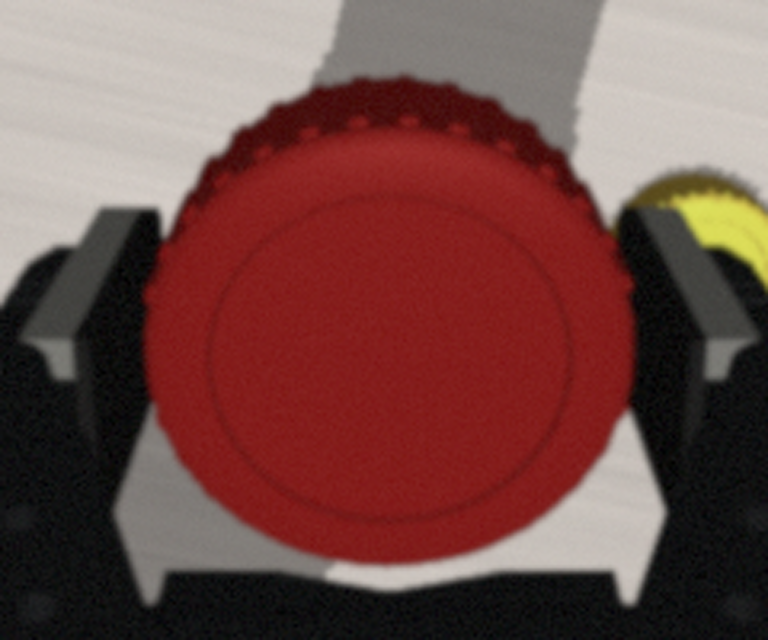

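```bash
cat >> h.py <<'E'
def intool(uv,z):
    p=eyes.camera_params('wrist');K=p['K'];T=np.array(p['tool_from_camera'])
    s=readout.get_state();o,v=ray('wrist',uv,s);R=np.array(s['tool_rot']);o=R.T@(o-s['ee_pos']);v=R.T@v
    return o+v*(z-o[2])/v[2]
E
python3 -c "
from h import *
for z in (-.0225,-.0197,-.017): 
  print(intool((321.9,331.3),z)*1000, (intool((200+572/3.2,331.3),z)-intool((200+208/3.2,331.3),z))*1000,(intool((200+634/3.2,331.3),z)-intool((200+146/3.2,331.3),z))*1000)
s=readout.get_state();R=np.array(s['tool_rot']);print(R.T@(np.array([.6032,-.1026,.128])-s['ee_pos'])*100)
"
```

```text
[  0.9791239    1.15094701 -22.5       ] [ 4.08923337e+01  6.70887824e-02 -1.38777878e-14] [54.8780028   0.09006149  0.        ]
[  0.98536388   2.69769681 -19.7       ] [41.83911902  0.0686421   0.        ] [56.14860009  0.09214669  0.        ]
[  0.991381     4.18920554 -17.        ] [42.75209059  0.07013994  0.        ] [57.3738189   0.09415742  0.        ]
[ 0.04184319 -6.16763807 10.4355121 ]
```

```bash
python3 -c "
from h import *
a=cv2.imread('pics/w2.png')[205:335,255:385];cv2.imwrite('pics/w2z.png',cv2.resize(a,None,fx=4.5,fy=4.5,interpolation=cv2.INTER_CUBIC))
a=cv2.imread('pics/w1.png')[165:265,260:360];cv2.imwrite('pics/w1z.png',cv2.resize(a,None,fx=5.5,fy=5.5,interpolation=cv2.INTER_CUBIC))
"
```

```text
(no output)
```

View pics/w2z.png

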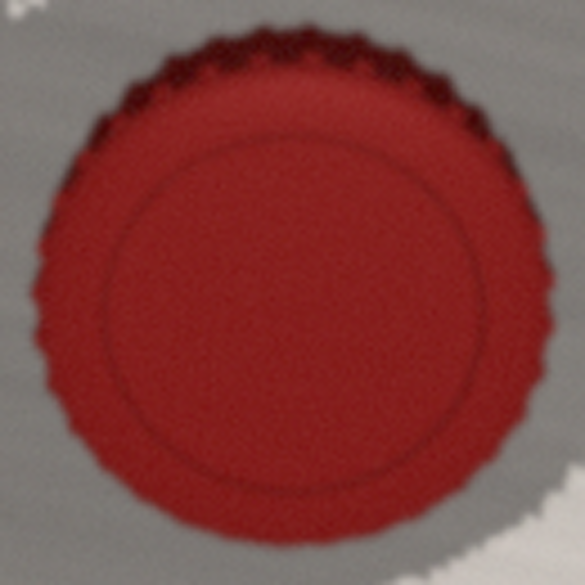

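View pics/w1z.png

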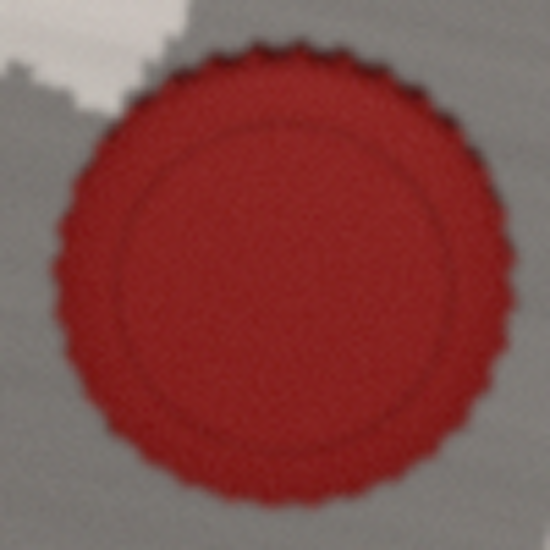

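```bash
python3 -c "
from h import *
def st(p,yaw):
  y=np.radians(yaw);x=np.array([np.cos(y),np.sin(y),0]);z=np.array([0,0,-1.]);return dict(ee_pos=np.array(p),tool_rot=np.c_[x,np.cross(z,x),z])
for s,c,w in [(st([.4501,-.3522,.1289],-76.8),(312,217.2),61.5),(st([.4618,-.3435,.0525],-76.9),(320.3,274.6),85.3)]:
  print(onz('wrist',c,.022,s),np.linalg.norm(onz('wrist',(c[0]+w/2,c[1]),.022,s)-onz('wrist',(c[0]-w/2,c[1]),.022,s)))
"
```

```text
[ 0.4622917 -0.3437649  0.022    ] 0.041936750034290586
[ 0.46258566 -0.34365194  0.022     ] 0.04213330108134539
```

```bash
python3 -m crank '[[[1,0,-3,3,0],[1,-0.06,-6.45,5,0],[1,-0.06,-6.45,7.5,0],[1,-0.06,-6.45,7.5,0],[1,-0.06,-6.45,7.5,0]]]' | grep -v rot; python3 -c "
from h import *
rem([.6032,-.1026,.128])
for c in ('scene','top','wrist'): snap(c,c+'6')
a=cv2.imread('pics/scene6.png')[190:330,200:360];b=cv2.imread('pics/top6.png')[110:230,290:430]
cv2.imwrite('pics/s6z.png',cv2.resize(a,None,fx=4,fy=4,interpolation=cv2.INTER_CUBIC))
cv2.imwrite('pics/t6z.png',cv2.resize(b,None,fx=4,fy=4,interpolation=cv2.INTER_CUBIC))
"
```

```text
t: 6.43
ee_pos: [0.604, -0.101, 0.1562]
force: [-0.2, -0.4, 0.0]
gripper_width: 0.662
t 6.43 tcp [ 0.604  -0.101   0.1562] F [-0.2 -0.4  0. ] T [-0.   -0.    0.01] w 0.662 q7 -76.7 xyaw -77.1 tilt [ 0.0039 -0.0067]
rem cm [0.12 0.12 2.82]
```

View pics/s6z.png

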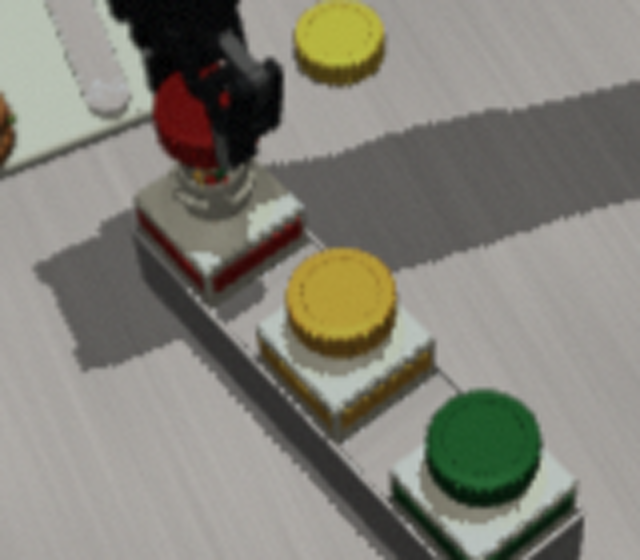

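View pics/wrist6.png

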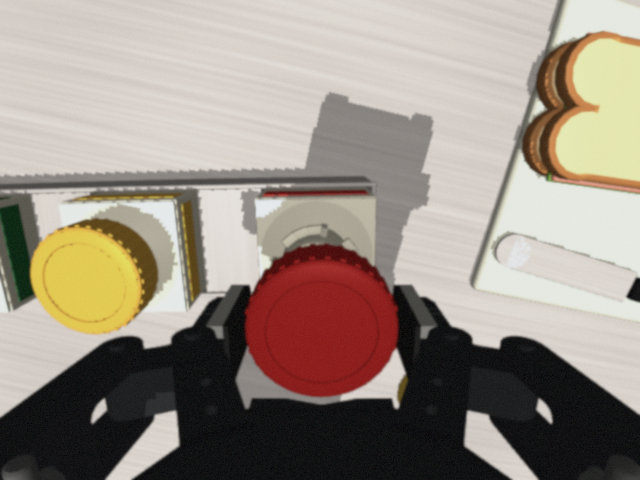

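```bash
python3 -c "
from h import *
a=cv2.imread('pics/wrist6.png')[180:300,240:400];cv2.imwrite('pics/w6z.png',cv2.resize(a,None,fx=5,fy=5,interpolation=cv2.INTER_CUBIC))
"
```

```text
(no output)
```

View pics/w6z.png

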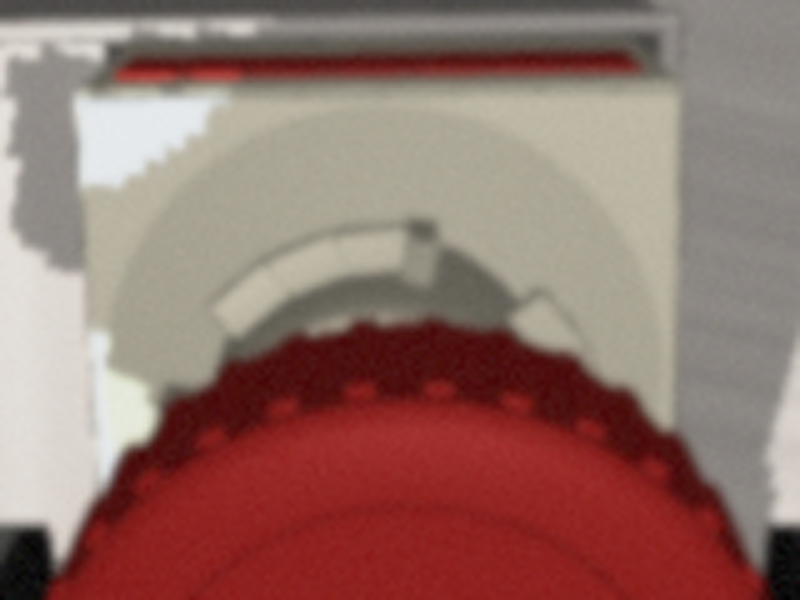

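```bash
python3 -c "
from h import *
a,b=onz('wrist',(255.6,199),.096),onz('wrist',(376,198),.096);print(a,b,np.linalg.norm(a-b))
d=(b-a)/np.linalg.norm(a-b);n=np.array([d[1],-d[0],0]);n=n if n[0]<0 else -n;c=(a+b)/2+n*.035;print(c,np.degrees(np.arctan2(d[1],d[0])))
s=readout.get_state();R=np.array(s['tool_rot']);c[2]=.128;print(R.T@(c-s['ee_pos'])*1000)
c=np.array([.6032,-.1026,.128]);print(R.T@(c-s['ee_pos'])*1000)
"
```

```text
[ 0.63083804 -0.05996617  0.096     ] [ 0.64608797 -0.1251946   0.096     ] 0.06698737337320398
[ 0.60438203 -0.10054827  0.096     ] -76.84102127278769
[-1.63693405  1.2765942  30.96555982]
[ 0.10081627  2.88500815 30.96925188]
```

The arm was still settling between the state reading and the pictures, so I'm re-measuring now that it's at rest.

```bash
python3 -c "
from h import *
rem([.604,-.1005,.128]);snap('wrist','w7');rem([.604,-.1005,.128])
a=cv2.imread('pics/w7.png')[180:300,240:400];cv2.imwrite('pics/w7z.png',cv2.resize(a,None,fx=5,fy=5,interpolation=cv2.INTER_CUBIC))
"
```

```text
t 6.58 tcp [ 0.6057 -0.1016  0.159 ] F [ 0.1  1.2 -0.8] T [-0.    0.02  0.04] w 0.661 q7 -76.7 xyaw -77.2 tilt [ 0.0098 -0.0074]
rem cm [-0.18  0.16  3.1 ]
t 6.63 tcp [ 0.6059 -0.1015  0.1591] F [-0.9  0.2 -0.2] T [ 0.03 -0.02  0.04] w 0.663 q7 -76.7 xyaw -77.2 tilt [ 0.0102 -0.0074]
rem cm [-0.17  0.18  3.11]
```

View pics/w7z.png

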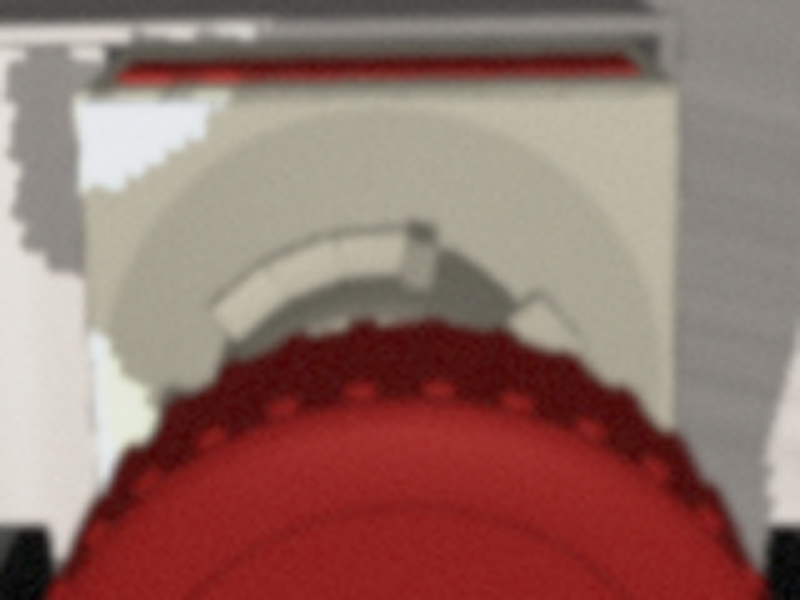

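```bash
python3 -m crank '[[[1,-0.24,-0.12,0.5,0],[1,-0.24,-0.12,1.2,0],[1,-0.24,-0.12,1.8,0],[1,-0.24,-0.12,2.3,0],[1,-0.24,-0.12,2.3,0]]]' | grep -v rot; python3 -m crank '[[[1,0,0,0,0],[1,0,0,0,0],[1,0,0,0,0],[1,0,0,0,0],[1,0,0,0,0]]]' | grep -v rot;python3 -c "
from h import *
rem([.604,-.1005,.128]);snap('scene','s8');snap('wrist','w8')
a=cv2.imread('pics/s8.png')[190:290,200:320];cv2.imwrite('pics/s8z.png',cv2.resize(a,None,fx=6,fy=6,interpolation=cv2.INTER_CUBIC))
"
```

```text
t: 7.05
ee_pos: [0.6057, -0.099, 0.1346]
force: [-0.0, -0.1, -0.5]
gripper_width: 0.66
t: 7.47
ee_pos: [0.6059, -0.099, 0.1348]
force: [0.5, -0.2, -0.5]
gripper_width: 0.662
t 7.47 tcp [ 0.6059 -0.099   0.1348] F [ 0.5 -0.2 -0.5] T [0.08 0.   0.02] w 0.662 q7 -77.1 xyaw -77.1 tilt [ 0.008  -0.0072]
rem cm [0.1  0.22 0.68]
```

View pics/s8z.png

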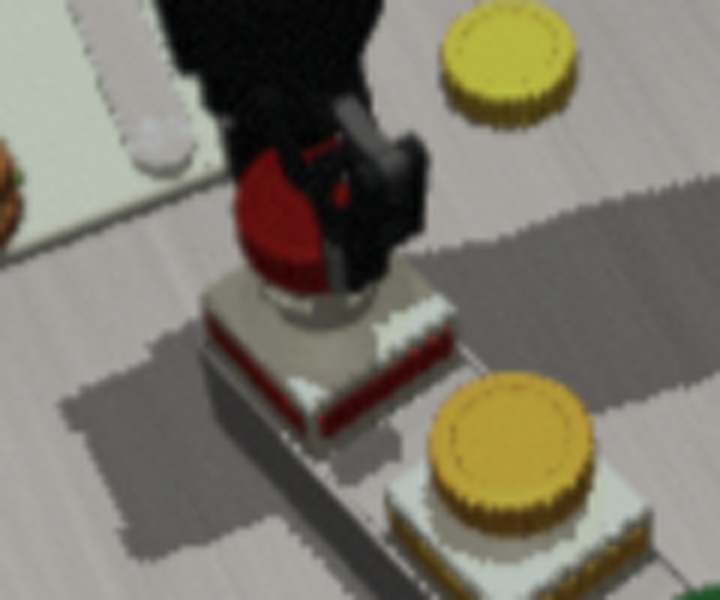

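View pics/w8.png

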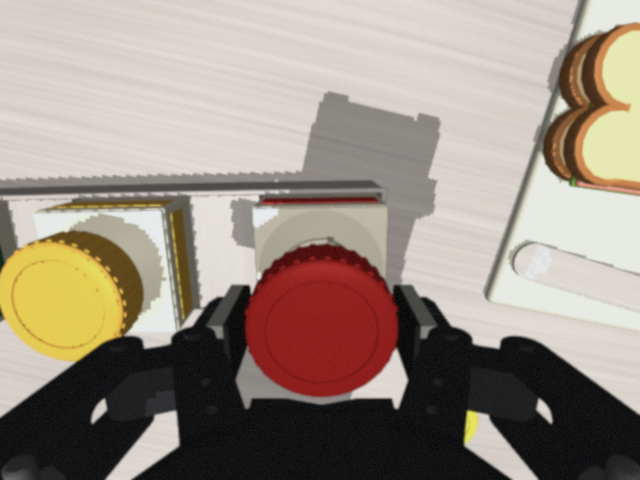

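```bash
python3 -m crank '[[[1,-0.02,-0.06,0.2,0],[1,-0.02,-0.06,0.4,0],[1,-0.02,-0.06,0.6,0],[1,-0.02,-0.06,0.8,0],[1,-0.02,-0.06,1,0]]]' | grep -v rot; python3 -c "
from h import *
rem([.604,-.1005,.128])"
```

```text
t: 7.98
ee_pos: [0.6063, -0.0988, 0.1245]
force: [-0.4, 0.6, -0.9]
gripper_width: 0.658
t 7.98 tcp [ 0.6063 -0.0988  0.1245] F [-0.4  0.6 -0.9] T [ 0.01  0.01 -0.06] w 0.658 q7 -77.2 xyaw -77.2 tilt [ 0.0075 -0.0072]
rem cm [ 0.12  0.26 -0.35]
```

The lid is around the neck with no contact force. Continuing down gently.

```bash
python3 -m crank '[[[1,0,0,0,0],[1,0,0,0.1,0],[1,0,0,0.2,0],[1,0,0,0.3,0],[1,0,0,0.4,0]]]' | grep -v rot; python3 -c "
from h import *
rem([.604,-.1005,.128])"
```

```text
t: 8.4
ee_pos: [0.6064, -0.0988, 0.1204]
force: [0.1, -0.6, -0.1]
gripper_width: 0.66
t 8.4 tcp [ 0.6064 -0.0988  0.1204] F [ 0.1 -0.6 -0.1] T [ 0.04 -0.01  0.  ] w 0.66 q7 -77.3 xyaw -77.1 tilt [ 0.0077 -0.0072]
rem cm [ 0.12  0.27 -0.76]
```

```bash
python3 -m crank '[[[1,0,0,0.05,0],[1,0,0,0.1,0],[1,0,0,0.15,0],[1,0,0,0.2,0],[1,0,0,0.25,0]]]' | grep -v rot; python3 -c "
from h import *
rem([.604,-.1005,.128])"
```

```text
t: 8.82
ee_pos: [0.6065, -0.0988, 0.1195]
force: [-4.6, 1.1, 13.7]
gripper_width: 0.661
t 8.82 tcp [ 0.6065 -0.0988  0.1195] F [-4.6  1.1 13.7] T [0.24 0.97 0.06] w 0.661 q7 -77.3 xyaw -77.2 tilt [ 0.0083 -0.0073]
rem cm [ 0.12  0.28 -0.85]
```

```bash
python3 -m crank '[[[1,0,0,0.12,-2],[1,0,0,0.12,-4],[1,0,0,0.12,-6],[1,0,0,0.12,-8],[1,0,0,0.12,-10]]]' | grep -v rot; python3 -c "
from h import *
rem([.604,-.1005,.128])"
```

```text
t: 9.23
ee_pos: [0.6081, -0.0981, 0.12]
force: [-0.4, 1.8, 9.3]
gripper_width: 0.661
t 9.23 tcp [ 0.6081 -0.0981  0.12  ] F [-0.4  1.8  9.3] T [ 0.32  0.2  -0.18] w 0.661 q7 -70.3 xyaw -67.1 tilt [ 0.0121 -0.0065]
rem cm [ 0.07  0.47 -0.8 ]
```

```bash
cat >> h.py <<'E'
C=np.array([.6040,-.0997])
def plan(dth,off=.0028,C=C):
    # dth deg twist (tool z; negative = ccw). tx,ty for rows
    s=readout.get_state();R=np.array(s['tool_rot']);yaw=np.arctan2(R[1,0],R[0,0])
    ty=np.array([np.sin(yaw),-np.cos(yaw)]);print('lid',np.round(np.array(s['ee_pos'])[:2]+off*ty,4),'zlid',round(s['ee_pos'][2]-.1195,4))
    for d in np.array(dth):
        y=yaw-np.radians(d);t=C-off*np.array([np.sin(y),-np.cos(y)])
        w=np.array([*(t-s['ee_pos'][:2]),0]);print(d,np.round((R.T@w)[:2]*100,2))
E
python3 -c "
from h import *
plan([-4,-8,-12])"
```

```text
lid [ 0.6056 -0.0992] zlid 0.0005
-4 [-0.03  0.16]
-8 [-0.05  0.17]
-12 [-0.07  0.17]
```

```bash
python3 -m crank '[[[1,-0.02,0.15,0.15,-2],[1,-0.03,0.16,0.15,-4],[1,-0.04,0.17,0.15,-6],[1,-0.05,0.17,0.15,-8],[1,-0.06,0.17,0.15,-10]]]' | grep -v rot; python3 -c "
from h import *
rem([.604,-.1005,.128]);plan([-4,-8,-12])"
```

```text
t: 9.65
ee_pos: [0.6087, -0.0965, 0.1202]
force: [-0.1, 2.1, 7.6]
gripper_width: 0.662
t 9.65 tcp [ 0.6087 -0.0965  0.1202] F [-0.1  2.1  7.6] T [ 0.64 -0.07 -0.12] w 0.662 q7 -63.4 xyaw -57.0 tilt [ 0.0173 -0.0046]
rem cm [ 0.09  0.6  -0.79]
lid [ 0.6063 -0.0981] zlid 0.0007
-4 [-0.01  0.28]
-8 [-0.03  0.29]
-12 [-0.05  0.29]
```

```bash
python3 -m crank '[[[1,0,0.28,-0.05,0],[1,0,0.28,-0.05,0],[1,0,0.28,-0.05,0],[1,0,0.28,-0.05,0],[1,0,0.28,-0.05,0]]]' | grep -v rot; python3 -c "
from h import *
rem([.604,-.1005,.128]);plan([-4,-8,-12]);snap('wrist','w9')"
```

```text
t: 10.07
ee_pos: [0.606, -0.0984, 0.1204]
force: [-0.2, -0.5, 0.8]
gripper_width: 0.657
t 10.07 tcp [ 0.606  -0.0984  0.1204] F [-0.2 -0.5  0.8] T [-0.04  0.09  0.04] w 0.657 q7 -63.3 xyaw -57.0 tilt [ 0.0165 -0.005 ]
rem cm [ 0.07  0.27 -0.76]
lid [ 0.6037 -0.1   ] zlid 0.0009
-4 [-0.02 -0.04]
-8 [-0.04 -0.04]
-12 [-0.06 -0.04]
```

View pics/w9.png

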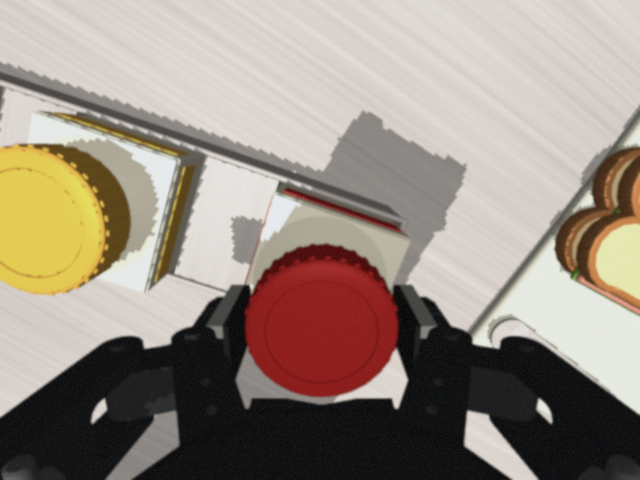

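```bash
python3 -m crank '[[[1,-0.02,-0.04,-0.03,-3.5],[1,-0.04,-0.04,-0.03,-7],[1,-0.05,-0.04,0.1,-10],[1,-0.05,-0.04,0.25,-10],[1,-0.05,-0.04,0.3,-10]]]' | grep -v rot; python3 -c "
from h import *
rem([.604,-.1005,.128]);plan([-4,-8,-12])"
```

```text
t: 10.53
ee_pos: [0.606, -0.0977, 0.117]
force: [0.2, -0.8, 0.8]
gripper_width: 0.662
t 10.53 tcp [ 0.606  -0.0977  0.117 ] F [ 0.2 -0.8  0.8] T [ 0.01 -0.02  0.05] w 0.662 q7 -56.4 xyaw -47.1 tilt [ 0.0162 -0.0047]
rem cm [ 0.08  0.33 -1.1 ]
lid [ 0.604  -0.0996] zlid -0.0025
-4 [-0.01  0.  ]
-8 [-0.03  0.01]
-12 [-0.05  0.01]
```

No resistance past the ride height, so the lugs are in a gap. Continuing down.

```bash
python3 -m crank '[[[1,0,0,0.1,0],[1,0,0,0.2,0],[1,0,0,0.3,0],[1,0,0,0.4,0],[1,0,0,0.45,0]]]' | grep -v rot; python3 -c "
from h import *
rem([.604,-.1005,.128]);plan([-4,-8,-12])"
```

```text
t: 10.95
ee_pos: [0.6059, -0.0978, 0.1123]
force: [-1.0, -0.0, -0.7]
gripper_width: 0.662
t 10.95 tcp [ 0.6059 -0.0978  0.1123] F [-1.  -0.  -0.7] T [ 0.01 -0.02 -0.02] w 0.662 q7 -56.5 xyaw -47.1 tilt [ 0.0158 -0.0048]
rem cm [ 0.09  0.31 -1.57]
lid [ 0.6039 -0.0997] zlid -0.0072
-4 [-0.01 -0.01]
-8 [-0.03 -0.  ]
-12 [-0.05 -0.  ]
```

```bash
python3 -m crank '[[[1,0,0,0.05,0],[1,0,0,0.1,0],[1,0,0,0.15,0],[1,0,0,0.2,0],[1,0,0,0.2,0]]]' | grep -v rot; python3 -c "
from h import *
rem([.604,-.1005,.128]);plan([4,8,12])"
```

```text
t: 11.37
ee_pos: [0.6059, -0.0979, 0.1115]
force: [-2.7, -0.2, 8.1]
gripper_width: 0.659
t 11.37 tcp [ 0.6059 -0.0979  0.1115] F [-2.7 -0.2  8.1] T [0.12 0.68 0.01] w 0.659 q7 -56.6 xyaw -47.1 tilt [ 0.016  -0.0052]
rem cm [ 0.09  0.31 -1.66]
lid [ 0.6038 -0.0998] zlid -0.008
4 [ 0.03 -0.02]
8 [ 0.05 -0.01]
12 [ 0.06 -0.01]
```

Bottomed out at 8 mm below the ride height with 8 N. Tightening clockwise.

```bash
python3 -m crank '[[[1,0.02,-0.02,0.03,3.5],[1,0.04,-0.02,0.03,7],[1,0.05,-0.01,0.03,10.5],[1,0.07,-0.01,0.03,14],[1,0.08,0,0.03,17.5]]]' | grep -v rot; python3 -c "
from h import *
rem([.604,-.1005,.128]);plan([5,10,15,20])"
```

```text
t: 11.78
ee_pos: [0.6066, -0.0992, 0.1116]
force: [0.3, -0.5, 2.4]
gripper_width: 0.658
t 11.78 tcp [ 0.6066 -0.0992  0.1116] F [ 0.3 -0.5  2.4] T [-0.2   0.13 -0.03] w 0.658 q7 -68.8 xyaw -64.8 tilt [ 0.0165 -0.0061]
rem cm [ 0.03  0.27 -1.65]
lid [ 0.604  -0.1004] zlid -0.0079
5 [-0.04 -0.02]
10 [-0.01 -0.02]
15 [ 0.01 -0.02]
20 [ 0.03 -0.01]
```

```bash
python3 -m crank '[[[1,-0.04,-0.02,0.03,4],[1,-0.02,-0.02,0.03,8],[1,0,-0.02,0.03,12],[1,0.01,-0.02,0.03,16],[1,0.03,-0.01,0.03,20]]]' | grep -v rot; python3 -c "
from h import *
rem([.604,-.1005,.128]);plan([5,10,15,20])"
```

```text
t: 12.2
ee_pos: [0.6069, -0.1, 0.1116]
force: [0.1, -0.1, 1.6]
gripper_width: 0.659
t 12.2 tcp [ 0.6069 -0.1     0.1116] F [ 0.1 -0.1  1.6] T [-0.17  0.1   0.01] w 0.659 q7 -82.6 xyaw -85.0 tilt [ 0.0169 -0.0069]
rem cm [ 0.04  0.27 -1.65]
lid [ 0.6041 -0.1003] zlid -0.0079
5 [-0.03  0.01]
10 [-0.01  0.01]
15 [0.02 0.02]
20 [0.04 0.03]
```

```bash
python3 -m crank '[[[1,-0.03,0.01,0.02,3],[1,-0.02,0.01,0.02,6],[1,-0.01,0.01,0.02,9],[1,0,0.01,0.02,12],[1,0.02,0.02,0.02,15]]]' | grep -v rot; python3 -c "
from h import *
rem([.604,-.1005,.128]);plan([3,6,9,12])"
```

```text
t: 12.62
ee_pos: [0.607, -0.1007, 0.1116]
force: [-1.0, -0.0, 1.4]
gripper_width: 0.661
t 12.62 tcp [ 0.607  -0.1007  0.1116] F [-1.  -0.   1.4] T [-0.11 -0.02 -0.  ] w 0.661 q7 -92.8 xyaw -100.2 tilt [ 0.0176 -0.0074]
rem cm [ 0.04  0.27 -1.64]
lid [ 0.6042 -0.1002] zlid -0.0079
3 [-0.03  0.03]
6 [-0.01  0.03]
9 [0.   0.03]
12 [0.02 0.04]
```

```bash
python3 -m crank '[[[1,-0.03,0.03,0.02,2],[1,-0.02,0.03,0.02,4],[1,-0.01,0.03,0.02,6],[1,0,0.03,0.02,8],[1,0.01,0.03,0.02,10]]]' | grep -v rot; python3 -c "
from h import *
rem([.604,-.1005,.128]);plan([3,6,9,12])"
```

```text
t: 13.03
ee_pos: [0.6073, -0.1011, 0.1116]
force: [1.4, -2.9, 1.1]
gripper_width: 0.662
t 13.03 tcp [ 0.6073 -0.1011  0.1116] F [ 1.4 -2.9  1.1] T [-0.39 -0.1   1.45] w 0.662 q7 -99.5 xyaw -110.2 tilt [ 0.0188 -0.0085]
rem cm [ 0.06  0.3  -1.64]
lid [ 0.6047 -0.1001] zlid -0.0079
3 [-0.    0.08]
6 [0.01 0.08]
9 [0.03 0.08]
12 [0.04 0.08]
```

Torque rose to 1.45 N·m after 63°, so the stop is met. A small extra nudge to confirm.

```bash
python3 -m crank '[[[1,0,0.06,0,1],[1,0,0.06,0,2],[1,0,0.06,0,3],[1,0,0.06,0,4],[1,0,0.06,0,4]]]' | grep -v rot; python3 -c "
from h import *
rem([.604,-.1005,.128]);plan([3])
snap('wrist','w10')"
```

```text
t: 13.45
ee_pos: [0.6071, -0.1011, 0.1117]
force: [4.1, -2.5, -0.9]
gripper_width: 0.66
t 13.45 tcp [ 0.6071 -0.1011  0.1117] F [ 4.1 -2.5 -0.9] T [-0.5  -0.39  1.54] w 0.66 q7 -102.3 xyaw -114.3 tilt [ 0.0197 -0.0087]
rem cm [ 0.07  0.27 -1.64]
lid [ 0.6046 -0.0999] zlid -0.0078
3 [0.02 0.06]
```

View pics/w10.png

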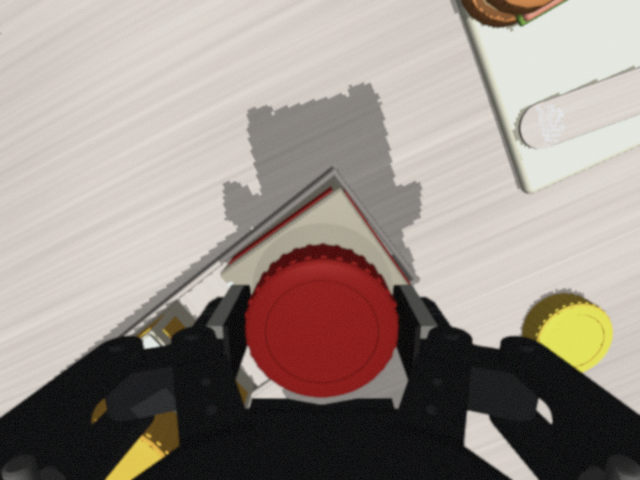

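```bash
python3 -m crank '[[[0.2,0,0,0,0],[-0.2,0,0,0,0],[-0.6,0,0,0,0],[-1,0,0,0,0],[-1,0,0,0,0]]]' | grep -v rot; python3 -m crank '[[[-1,0,0,-1,0],[-1,0,0,-3,0],[-1,0,0,-6,0],[-1,0,0,-9,0],[-1,0,0,-12,0]]]' | grep -v rot;  python3 -m crank '[[[-1,0,3,0,0],[-1,0,5,0,0],[-1,0,7,0,0],[-1,0,7,0,0],[-1,0,7,0,0]]]' | grep -v rot; python3 -c "
from h import *
rem([.604,-.1005,.128]);rem([.604,-.1005,.128])
s=readout.get_state();im=snap('wrist','w11');snap('scene','s11')
a=cv2.imread('pics/s11.png')[190:350,200:360];cv2.imwrite('pics/s11z.png',cv2.resize(a,None,fx=3.7,fy=3.7,interpolation=cv2.INTER_CUBIC))
"
```

```text
t: 13.92
ee_pos: [0.6063, -0.1005, 0.1114]
force: [0.1, 0.3, -0.2]
gripper_width: 0.997
t: 14.33
ee_pos: [0.6034, -0.0993, 0.2333]
force: [0.2, 0.0, -0.0]
gripper_width: 0.998
t: 14.75
ee_pos: [0.5391, -0.0695, 0.2328]
force: [0.4, 0.8, -0.6]
gripper_width: 1.001
t 14.75 tcp [ 0.5391 -0.0695  0.2328] F [ 0.4  0.8 -0.6] T [-0.   -0.12 -0.01] w 1.001 q7 -105.5 xyaw -114.6 tilt [ 0.0173 -0.0051]
rem cm [ 0.14 -7.   10.61]
t 14.75 tcp [ 0.5391 -0.0695  0.2328] F [ 0.4  0.8 -0.6] T [-0.   -0.12 -0.01] w 1.001 q7 -105.5 xyaw -114.6 tilt [ 0.0173 -0.0051]
rem cm [ 0.14 -7.   10.61]
```

View pics/w11.png

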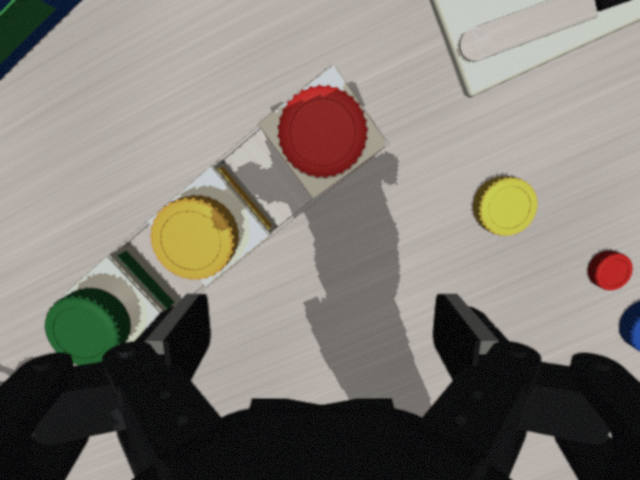

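View pics/s11z.png

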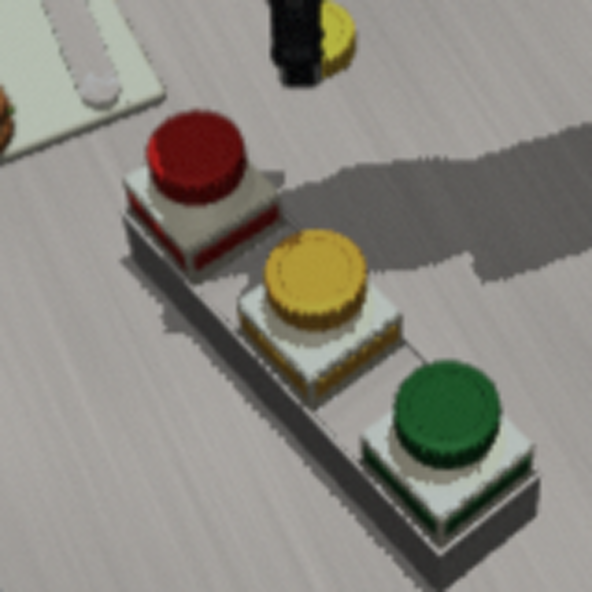

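```bash
python3 -c "
from h import *
print(order.close_job())"
```

```text
the job is handed in; nothing more can be done
None
```

The red lid is on the open jar, fully down and tightened. I handed the job in at about 14.8 s of the 48 s limit.

**What I did:** I gripped the larger red lid and lowered it around the neck until it rode on the threads. I then turned it back about 30° until the lugs fell into the gaps. It dropped about 8 mm and bottomed out with 8 N, then I turned it clockwise.

**Checks that agreed:**
- **Stop reached:** the torque rose to about 1.45 N·m after 63° clockwise, inside the expected 54–68°.
- **Height:** by the arm's own position readings, the lid's centre ended about 8 mm below the rim.
- **Final pictures:** they show the lid level and at the same height as the two closed jars. The open jar is in its well, the closed jars look unmoved, and the gripper is clear. I did not look at the shaker again after the first pictures, but the arm never went near it.

**Checks that disagreed or are less certain:**
- **First position estimate:** my first estimate of the jar's position was about 2 mm off, because I used it while the arm was still settling. I corrected it before lowering the lid.
- **Sideways drift:** while I turned the lid back under load, it drifted about 2.5 mm sideways. I eased off and re-centred it before it dropped in.
- **Last nudge:** a final 4° nudge added almost no torque, so the pads probably slipped on the lid.
- **Tool tilt:** the tool was leaning by up to about 1.2° while holding the lid.

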